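# Bring the torch round to the front

## Task

The power has gone twice this week, so have the torch to hand: with the fingertips push the revolving organiser round by its scalloped rim until the chrome torch standing in it is squarely at the front, straight out from the turning axis towards the front edge of the cabinet top on the robot's side. Do not touch, lift or tip the torch or anything else standing in the organiser, and leave the two keys and the padlock lying where they are. Then take the fingers clear with the organiser standing still.

Things in the scene. Friction and masses are not known exactly. Their poses are not given: they have to be found in the camera images.
- tray_mid (a point): centre of the tray floor of the revolving organiser, on its turning axis, 20 mm above the cabinet top. A round wooden tray, wall 122 mm in outer radius, turning either way without end. Its x, y axes turn with the tray, z up. Four bays are centred 0, 90, 180 and 270 degrees about z from its x axis, with 26 mm high dividers between; one thing stands in each, about 76 mm from the axis
- scallop (a point): middle of one of the eight alike finger scallops of the rim (137 mm from the axis, 32 mm above the cabinet top), the one on tray_mid's x axis; the others follow every 45 degrees. Each is a recess from the tray wall at 122 mm radius outwards, 50 mm wide at 137 mm radius, about 35 mm at the wall, open outside, above and below, between two lobes. Shut fingers pointing down fit in it and push sideways against a lobe
- lobe (a point): middle of one of the eight alike lobes of the rim, between two scallops (22.5 degrees from tray_mid's x axis; the others every 45 degrees). A lobe is 56 mm wide at 138 mm radius, with rounded corners and flanks that flare 20 degrees into the wall, stands out to 150 mm radius, and like the tray wall reaches from 14 to 50 mm above the cabinet top
- tray (a joint): angle the tray has turned since the start, rad, growing anticlockwise seen from above; 0 at every start whatever way the tray stands. A light bearing drag (0.06 N m, under 1 N at the rim) stops the tray within a few degrees when it is let go
- foot: fixed round foot under the tray, 102 mm radius; origin on the turning axis at the cabinet top. Its axes stay parallel to the world's: front, where the torch has to come, is straight along its -x axis, square to the front edge of the cabinet top (the edge on the robot's side)
- torch_mid (a point): middle of the chrome torch, 55 mm above its underside, z along its length. The torch stands upright on its wide head in one of the four bays, loose: 110 mm tall, head 40 mm and barrel 27 mm in diameter, top 130 mm above the cabinet top. The only tall thing in the organiser
- torch: the same torch; origin at the centre of its underside
- bowl_mid (a point): middle of the glass key bowl, loose in another bay: 72 mm across the rim, 34 mm high
- bowl: the glass bowl; origin at the centre of its underside
- tag_mid (a point): middle of the aluminium luggage tag frame, lying loose in another bay: 66 x 46 mm with a wire eye at one end, 5 mm thick
- tag: the tag frame; origin at the centre of its underside
- tin_mid (a point): middle of the flat round shoe polish tin, loose in another bay: 68 mm across, 25 mm high
- tin: the polish tin; origin at the centre of its underside
- key_a_mid (a point): copper-coloured key lying loose to the left of the organiser and nearer the robot, 60 mm long, 4 mm thick
- key_b_mid (a point): second copper-coloured key, alike, to the right of the organiser and nearer the robot
- padlock_mid (a point): brass padlock lying flat to the right of the organiser, 70 x 42 mm, 20 mm thick. The rest on the cabinet top is fixed equipment at least 35 mm outside the rim of the organiser: white mini cabinet with a swing door (190 mm high) back left, router mid-back (34 mm high, aerials behind), toolbox far right, box files far left
Not all that is in view belongs to the job. What is shaped like the tin but green or red is not meant.

How it is judged (in metres and radians):
At the end, for the whole second after the job is handed in: the torch stands upright in its bay on the front side of the turning axis, its middle no more than 18 mm to the left or right of the line straight to the front (about 13 degrees); the tray is still; bowl, tag frame and tin lie in the organiser (x of torch_mid in the frame of foot below -0.055 m and y of torch_mid in the frame of foot between -0.018 and 0.018 m and angle between torch_mid's own z axis and vertical below 0.15 rad and velocity of joint tray between -0.05 and 0.05 rad/s and horizontal distance between each of torch_mid, bowl_mid, tag_mid, tin_mid and tray_mid below 0.105 m and height (world z) of torch_mid between 0.069 and 0.085 m and height (world z) of bowl_mid between 0.031 and 0.047 m and height (world z) of tag_mid between 0.0165 and 0.0325 m and height (world z) of tin_mid between 0.0265 and 0.0425 m); the robot touches nothing.
It fails at once if the robot touches the torch, bowl, tag frame or tin (only the organiser itself may be pushed) (contact force between any of the fingers, the arm and torch above 0.5 N or contact force between any of the fingers, the arm and bowl above 0.5 N or contact force between any of the fingers, the arm and tag above 0.5 N or contact force between any of the fingers, the arm and tin above 0.5 N).
It fails at once if something in the organiser is lifted out of its bay (height (world z) of torch_mid above 0.095 m or height (world z) of bowl_mid above 0.057 m or height (world z) of tag_mid above 0.0425 m or height (world z) of tin_mid above 0.0525 m).
It fails at once if the torch is tipped (angle between torch_mid's own z axis and vertical above 0.35 rad).
It fails at once if a key or the padlock is moved by more than 15 mm (distance of any of key_a_mid, key_b_mid, padlock_mid from where it was at the start of the episode above 0.015 m).
It also fails if it takes over 48 s, if anything falls off the work surface, if the arm or the gripper's body presses on something with over 40 N, if the wrist force passes 120 N, or if a joint passes its speed limit or range.

## Robot

A 6-joint arm with a two-finger parallel gripper is mounted at the origin on the work surface. World frame = base frame: x ahead of the robot, y to its left, z up, the work surface at z = 0. Lengths are in mm, angles in rad, forces in N, time in s.
With the tool pointing down it reaches from about 275 to 725 mm from the base axis. Payload 15.9 kg.
Tool frame: the origin (TCP) lies on the centre line of the jaws, within the pads' length; the fingertips stand 17 mm ahead of it and the grasp point (between the pads) lies 2 mm behind it; x points along the fingers, z is the direction in which the jaws open and shut, and the axes are right-handed (so a half turn about x gives the same grasp; the last joint's range is limited). The gripper opens to 85 mm and grips with 20 to 120 N. Pads are 22 mm wide; open, the fingers measure 114 mm over their backs; the gripper's body (76 mm by 85 mm) begins 54 mm behind the grasp point. The pads swing forward as they close: fully open they stand 13 mm farther back than shut.
Start: joints at [1.196, 0.213, -0.034, 1.323, 0, 1.571], TCP at [183.036, 465.277, 213.406] pointing down, gripper open.
Joint ranges: [-2.98, 2.98], [-0.74, 1.72], [-1.14, 1.35], [-2.1, 2.04], [-1.57, 1.44], [-3.14, 3.14]. Speed limits (rad/s): [1.89, 1.89, 2.39, 2.57, 3.14, 3.14].

## Interface

Orientations are given as a unit quaternion [x, y, z, w].
In Python, from plant import sense, camera, calibration, sign_off gives the robot as it stands.
- The arm moves only by the shell command python3 -m jog 'ROWS' [FORCE]. ROWS is JSON, a list of rows, each an object with "hand": the finger opening in cm, from 0 to 8.54; "translation": the shift along the tool's x, y, z in cm, a list of three; "turn": the turn about the tool's x in rad. A call has 1 to 8 rows; each row shifts and turns the commanded pose from where the row before left it, along the tool's axes as they then stand; what a row does not reach is not made up. A row lasts 1/12 s, in which the tool goes at most 41.7 mm and 7.16 degrees, less where a joint would pass 70% of its speed; a pose out of reach is approached as far as the arm can. A call is refused whole if a number of a shift passes 4.17 or a number of a turn 0.125, either way. A call with a gripper value outside its range is refused whole. The fingers move at their own pace and stop on an object; FORCE is the grip in N (left out, the last holds). Time passes only in rows, so rows that do not move let the fingers close. It gives the time, the measured TCP pose, the force and the opening at its end, in the units of the state.
- sense(): the state, without advancing time (a new reading comes with each control period).
- camera(name): name is "side" or "top" or "wrist"; returns the picture (400x640x3 uint8, red, green, blue); there is no depth.
- calibration(name): a dict with "fx", "fy", "cx", "cy" (pixels), "xyz" and "attitude" of the camera in the world. Camera axes: x right, y down, z forward; pixel columns grow to the right and rows downward; lengths in mm; the calibration is good to about 2 mm. A picture is of the moment at which its call begins: read the wrist's pose just before it. calibration takes no time and is no camera call; for the wrist camera it gives the pose at the moment of the call.
- sign_off(): hands the job in, once; it reports no verdict.
The state is a dict: "clock": time; "joints": joint angles; "qd": joint speeds; "effort": joint torques, N m; "position": TCP position; "eef_rot": TCP orientation; "wrist_force": force on the tool from outside, world axes, zero at the start; "moment": the same for the moment, N m; "finger_gap": opening from 0.0 (shut) to 1.0 (fully open).
Only numpy, scipy, OpenCV 4.12 (cv2) and the standard library are available. Lean on these libraries where they do the work, as an engineer would, in place of code of your own. Each camera call takes 0.05 s, during which the arm holds its last target.

## Working session

There is one attempt and no reset: what is moved stays moved. The work goes in short steps, Python scripts to look and compute and a shell command to move; the robot and the scene stay as the last step left them, time stands still between calls to the robot, and variables do not carry over. Pictures are saved under pics/ and viewed, and the job is handed in when it is done.

```bash
mkdir -p pics; ls
python3 - <<'E'
from plant import sense,camera,calibration
import cv2
print(sense())
for n in("top","side","wrist"):
    print(n,calibration(n)); cv2.imwrite(f"pics/{n}0.png",camera(n)[:,:,::-1])
E
```

```text
pics
{'clock': 0.0, 'joints': array([ 1.19597064e+00,  2.13349791e-01, -3.50796755e-02,  1.32354816e+00,
       -2.70186803e-05,  1.57081475e+00]), 'qd': array([ 0.00028964, -0.00094608,  0.00083719, -0.0001684 , -0.00199997,
       -0.00089549]), 'effort': array([-1.15371320e-03, -6.86154127e+01,  4.87122989e+01,  1.72049389e-02,
       -1.17734730e-04, -6.05275727e-05]), 'position': array([182.91909461, 464.91526069, 212.91121733]), 'eef_rot': array([-0.39832352,  0.58474697,  0.39783747,  0.58406738]), 'wrist_force': array([-0.08568641,  0.58550182, -0.12042479]), 'moment': array([ 0.06735206,  0.01720529, -0.00368452]), 'finger_gap': 0.9996505896823762}
top {'fx': 431.0179254181149, 'fy': 431.0179254181149, 'cx': 327.61703216489326, 'cy': 197.35668986144054, 'xyz': array([ 336.92060107,  -39.58952036, 1049.52059335]), 'attitude': array([ 0.71173175, -0.69626134,  0.06980863, -0.06152082])}
side {'fx': 402.65498814759394, 'fy': 402.65498814759394, 'cx': 323.7734387147535, 'cy': 199.12360446092188, 'xyz': array([ 130.47327777, -734.70506943,  614.70248945]), 'attitude': array([ 0.84866105, -0.22943646,  0.1139372 , -0.46276522])}
wrist {'fx': 301.29784455609564, 'fy': 301.29784455609564, 'cx': 317.4486259035884, 'cy': 195.6431321354761, 'xyz': array([105.72829444, 496.00957728, 373.83405717]), 'attitude': array([0.81517192, 0.55542829, 0.09251701, 0.13577462])}
```

View pics/top0.png

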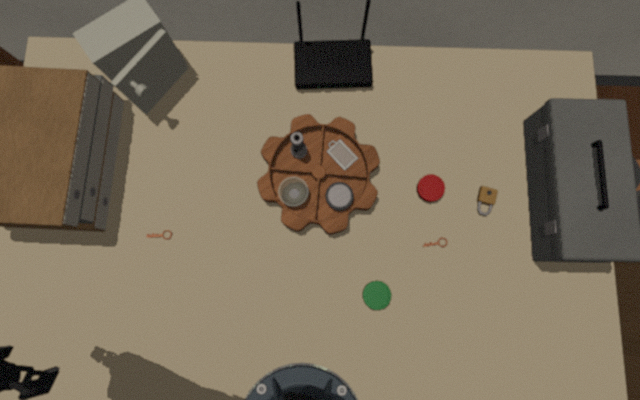

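View pics/side0.png

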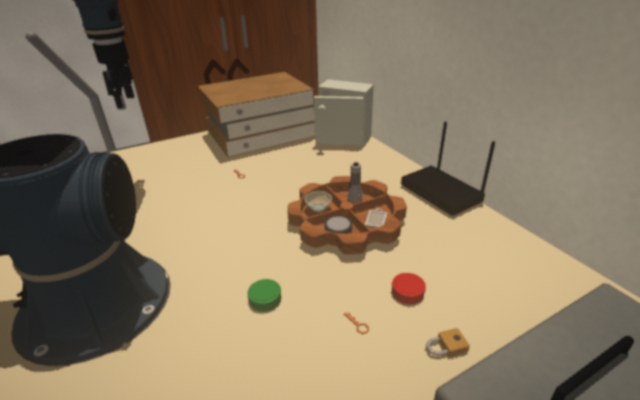

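View pics/wrist0.png

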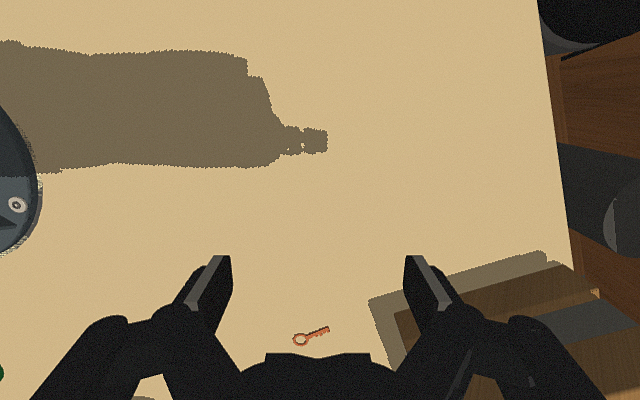

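The top view shows the organiser at about (319,174): the torch is back left at (298,145), the tag back right at (343,154), the tin front right at (340,196) and the bowl front left at (294,192). The only upright chrome object is the torch, so there is no rival for it on the tray. The red lid (431,188), green lid (377,295), router aerials (300,20)/(365,20) and the cabinet knob and its shadow (140,88)/(172,122) are not meant. Next I'll measure and take a close crop.

```bash
cat > h.py <<'E'
import numpy as np,cv2
from scipy.spatial.transform import Rotation as R
from plant import sense,camera,calibration
def w(c,u,v,z):
    d=R.from_quat(c["attitude"]).apply([(u-c["cx"])/c["fx"],(v-c["cy"])/c["fy"],1]); p=np.array(c["xyz"]); return p+d*(z-p[2])/d[2]
def proj(c,P):
    q=R.from_quat(c["attitude"]).inv().apply(np.atleast_2d(P)-c["xyz"]); return np.c_[q[:,0]/q[:,2]*c["fx"]+c["cx"],q[:,1]/q[:,2]*c["fy"]+c["cy"]]
def rectify(im,c,z,cen,half=200,s=1.5):
    # top-down metric map: image right=-y, up=+x
    n=int(2*half*s); jj,ii=np.meshgrid(np.arange(n),np.arange(n))
    X=cen[0]+half-ii/s; Y=cen[1]+half-jj/s
    P=np.stack([X.ravel(),Y.ravel(),np.full(X.size,z)],1); q=proj(c,P).astype(np.float32)
    return cv2.remap(im,q[:,0].reshape(n,n),q[:,1].reshape(n,n),cv2.INTER_LINEAR)
E
python3 - <<'E'
from h import *
c=calibration("top"); im=cv2.imread("pics/top0.png")
for n,u,v,z in [("cen",319,174,50),("torchbase",300,158,20),("torchtop",296,138,130),("bowl",294,192,40),("tin",340,196,45),("tag",343,154,23),("keya",160,235,2),("keyb",435,243,2),("pad",486,199,15),("red",431,188,20),("green",377,295,20),("router",333,88,30),("box",108,120,100)]: print(n,w(c,u,v,z).round(0))
hsv=cv2.cvtColor(im,cv2.COLOR_BGR2HSV); roi=hsv[100:250,240:400]
print(hsv[174,319],hsv[220,335],hsv[220,250],hsv[187,267])
cv2.imwrite("pics/crop0.png",cv2.resize(im[100:250,240:400],None,fx=4.5,fy=3.9*4.5/3.9*0.88,interpolation=cv2.INTER_CUBIC))
E
```

```text
cen [581. -28.  50.]
torchbase [628.  21.  20.]
torchtop [643.  25. 130.]
bowl [538.  31.  40.]
tin [530. -79.  45.]
tag [640. -85.  23.]
keya [432. 354.   2.]
keyb [ 427. -313.    2.]
pad [ 537. -438.   15.]
red [ 560. -302.   20.]
green [ 302. -170.   20.]
router [810. -57.  30.]
box [685. 461. 100.]
[ 12 141 125] [ 11 146 126] [ 20  63 153] [ 12 151 118]
```

View pics/crop0.png

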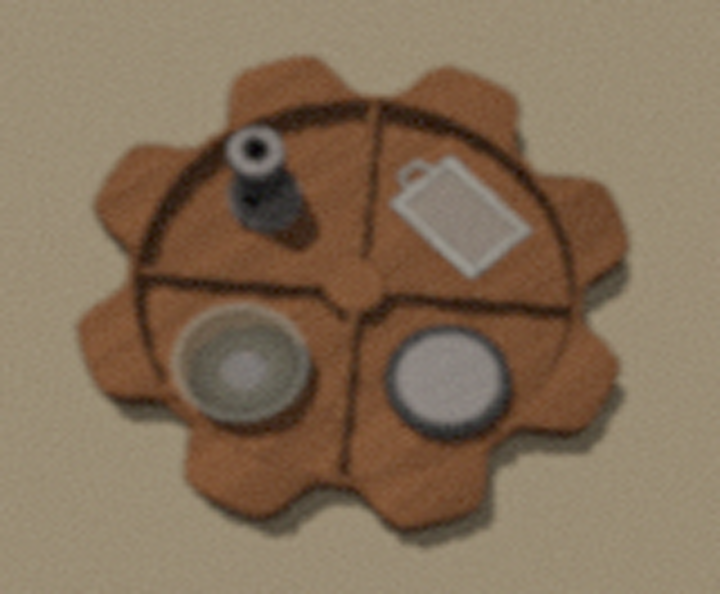

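```bash
cat >> h.py <<'E'
from scipy.optimize import minimize
def outline(th,n=45):
    # one lobe period polygon in polar; lobe at th+22.5
    pts=[]
    for k in range(8):
        a=th+np.deg2rad(22.5+45*k); e=np.array([np.cos(a),np.sin(a)]); t=np.array([-e[1],e[0]])
        # half width 28 at r=138, flare 20deg inward, rounded to 150
        for r,h in [(120,34.5),(138,28),(143,26),(148,22),(150,16),(150,0),(150,-16),(148,-22),(143,-26),(138,-28),(120,-34.5)][::-1]:
            pts.append(e*r+t*h)
    return np.array(pts)
def mask_model(c,x,y,th,S=4,shape=(400,640)):
    m=np.zeros(shape,np.uint8); o=outline(th)+[x,y]
    for z in (14,26,38,50):
        q=proj(c,np.c_[o,np.full(len(o),z)]); cv2.fillPoly(m,[np.round(q*16).astype(np.int32)],255,cv2.LINE_AA,4)
    return m
def wood(im):
    hsv=cv2.cvtColor(im,cv2.COLOR_BGR2HSV); m=((hsv[...,1]>100)&(hsv[...,0]<17)).astype(np.uint8)*255
    return m
def fit(im,c,x0=(581,-28),step=1):
    m=wood(im); u=np.zeros_like(m); cc=proj(c,[[x0[0],x0[1],50]])[0]; cv2.circle(u,tuple(int(v) for v in cc),72,255,-1); m&=u
    cs,_=cv2.findContours(m,cv2.RETR_EXTERNAL,cv2.CHAIN_APPROX_NONE); b=max(cs,key=cv2.contourArea); f=np.zeros_like(m); cv2.fillPoly(f,[b],255)
    f=cv2.GaussianBlur(f,(0,0),1).astype(float)
    def cost(p): return ((cv2.GaussianBlur(mask_model(c,p[0],p[1],p[2]/50),(0,0),1).astype(float)-f)**2)[80:280,200:440].sum()/255**2
    best=min((minimize(cost,[x0[0],x0[1],50*t],method="Nelder-Mead",options=dict(initial_simplex=[[x0[0],x0[1],50*t],[x0[0]+5,x0[1],50*t],[x0[0],x0[1]+5,50*t],[x0[0],x0[1],50*t+4]])) for t in np.deg2rad([0,11,22,34])),key=lambda r:r.fun)
    return best.x[0],best.x[1],np.rad2deg(best.x[2]/50)%45,best.fun,f
E
python3 - <<'E'
from h import *
c=calibration("top"); im=cv2.imread("pics/top0.png")
x,y,t,f,_=fit(im,c); print(x,y,t,f)
o=outline(np.deg2rad(t))+[x,y]
v=im.copy(); v=cv2.resize(v[100:250,240:400],None,fx=4,fy=4)
for z,col in((50,(0,255,0)),(14,(255,0,0))):
    q=(proj(c,np.c_[o,np.full(len(o),z)])-[240,100])*4; cv2.polylines(v,[q.astype(int)],True,col,1)
for k in range(4):
    a=np.deg2rad(t+90*k); P=[x+76*np.cos(a),y+76*np.sin(a)]; print(k,np.array(P).round())
    for z in(20,130):
        q=(proj(c,[[*P,z]])[0]-[240,100])*4; cv2.circle(v,tuple(q.astype(int)),4,(255,0,255),-1)
cv2.imwrite("pics/fit0.png",v)
E
```

```text
588.0034042551183 -26.254834318039187 41.10753110379995 229.5111418685121
0 [645.  24.]
1 [538.  31.]
2 [531. -76.]
3 [638. -84.]
```

View pics/fit0.png

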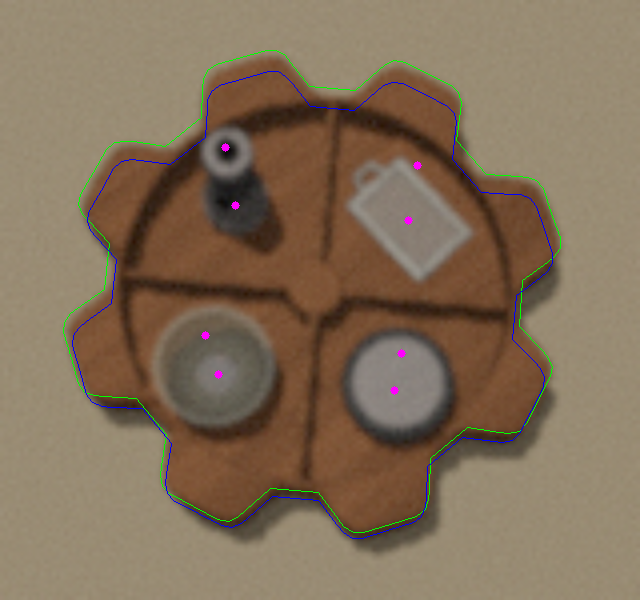

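The green outline lies within about 1 px of the rim. The axis is at about (586,-27), the torch's bay points at +41°, so the tray has to turn about +139° anticlockwise. Next, the tool axes and the route.

Run:
```python
from h import *
s=sense(); M=R.from_quat(s["eef_rot"]).as_matrix(); print(M.round(3)); print(s["joints"].round(3))
c=calibration("wrist"); print("cam in tool",(M.T@(c["xyz"]-s["position"])).round(0))
```

```text
[[-0.    -0.931  0.366]
 [-0.001  0.366  0.931]
 [-1.     0.    -0.001]]
[ 1.196  0.213 -0.035  1.323  0.     1.571]
cam in tool [-161.   83.    0.]
```

```bash
python3 -m jog '[{"hand":0,"translation":[0,-2.5,-1.44],"turn":0},{"hand":0,"translation":[0,-2.5,-1.44],"turn":0},{"hand":0,"translation":[0,-2.5,-1.44],"turn":0},{"hand":0,"translation":[0,-2.5,-1.44],"turn":0},{"hand":0,"translation":[0,-2.5,-1.44],"turn":0},{"hand":0,"translation":[0,-2.5,-1.44],"turn":0},{"hand":0,"translation":[0,-2.5,-1.44],"turn":0},{"hand":0,"translation":[0,-2.5,-1.44],"turn":0}]' 40
python3 -m jog '[{"hand":0,"translation":[0,-2.5,-1.44],"turn":0},{"hand":0,"translation":[0,-2.5,-1.44],"turn":0},{"hand":0,"translation":[0,-2.5,-1.44],"turn":0},{"hand":0,"translation":[0,-2.5,-1.44],"turn":0},{"hand":0,"translation":[0,-2.5,-1.44],"turn":0},{"hand":0,"translation":[0,-2.5,-1.44],"turn":0},{"hand":0,"translation":[0,-2.5,-1.44],"turn":0},{"hand":0,"translation":[0,-2.5,-1.44],"turn":0}]'
python3 -m jog '[{"hand":0,"translation":[0,0,0],"turn":0.12},{"hand":0,"translation":[0,0,0],"turn":0.12},{"hand":0,"translation":[0,0,0],"turn":0.12},{"hand":0,"translation":[0,0,0],"turn":0.118},{"hand":0,"translation":[0,0,0],"turn":0}]'
python3 - <<'E'
from h import *
s=sense(); print(s); M=R.from_quat(s["eef_rot"]).as_matrix(); print(np.rad2deg(np.arctan2(M[1,1],M[0,1])), M[:,0])
a=np.deg2rad(131.1); P=np.array([586,-27])+175*np.array([np.cos(a),np.sin(a)]); d=np.r_[P,44]-s["position"]; print(P,M.T@d)
E
```

```text
clock: 0.82
position: [327.5, 283.5, 213.3]
eef_rot: [-0.398, 0.584, 0.398, 0.584]
wrist_force: [0.2, 0.4, 0.2]
finger_gap: 0.004
clock: 1.48
position: [471.5, 103.0, 213.3]
eef_rot: [-0.398, 0.584, 0.398, 0.584]
wrist_force: [-0.5, 0.2, -1.6]
finger_gap: -0.003
clock: 1.9
position: [470.8, 104.3, 213.2]
eef_rot: [-0.246, 0.663, 0.246, 0.663]
wrist_force: [0.9, 0.6, -0.9]
finger_gap: 0.001
{'clock': 1.9, 'joints': array([ 2.18034900e-01,  1.76766749e-01, -7.95982029e-02,  1.31490483e+00,
        2.28907608e-05,  1.07711917e+00]), 'qd': array([ 2.36278650e-03, -9.02287217e-04,  5.11164277e-04, -4.84569869e-04,
        1.51682934e-04, -2.35228061e-01]), 'effort': array([-2.28916872e-01, -6.51618719e+01,  4.87395179e+01,  3.73362273e-03,
       -3.23353372e-03,  3.57764237e+00]), 'position': array([470.81190343, 104.31947294, 213.20539655]), 'eef_rot': array([-0.24631995,  0.66297023,  0.24638198,  0.66264084]), 'wrist_force': array([ 0.8689855 ,  0.56966214, -0.94689723]), 'moment': array([ 0.00515637,  0.05401056, -0.04974873]), 'finger_gap': 0.000628500884284907}
130.77809403599227 [-4.67201362e-04 -8.00658578e-05 -9.99999888e-01]
[470.95933199 104.87359365] [169.20526429   0.28194171   0.5422638 ]
```

On station. Descending outside the scallop after one wrist look.

```bash
python3 -m jog '[{"hand":0,"translation":[3,0,0],"turn":0},{"hand":0,"translation":[3,0,0],"turn":0},{"hand":0,"translation":[3,0,0],"turn":0},{"hand":0,"translation":[3,0,0],"turn":0},{"hand":0,"translation":[2.5,0,0],"turn":0},{"hand":0,"translation":[1.5,0,0],"turn":0},{"hand":0,"translation":[0.9,0,0],"turn":0},{"hand":0,"translation":[0,0,0],"turn":0}]'
python3 - <<'E'
from h import *
cv2.imwrite("pics/w1.png",camera("wrist")[:,:,::-1]); cv2.imwrite("pics/t1.png",cv2.resize(camera("top")[100:280,220:440,::-1],None,fx=3.3,fy=3.3))
print(sense()["position"],sense()["wrist_force"])
E
```

```text
clock: 2.57
position: [469.8, 104.2, 42.9]
eef_rot: [-0.249, 0.663, 0.25, 0.661]
wrist_force: [0.1, -0.2, -0.4]
finger_gap: 0.0
[471.24799153 104.54391794  45.02492392] [-0.09318168  0.33438089  0.35748792]
```

View pics/w1.png

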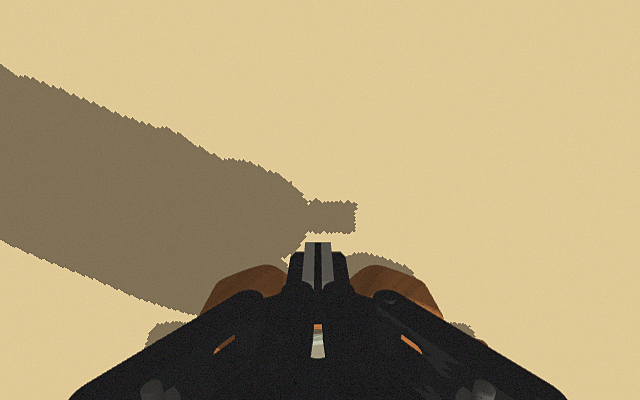

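View pics/t1.png

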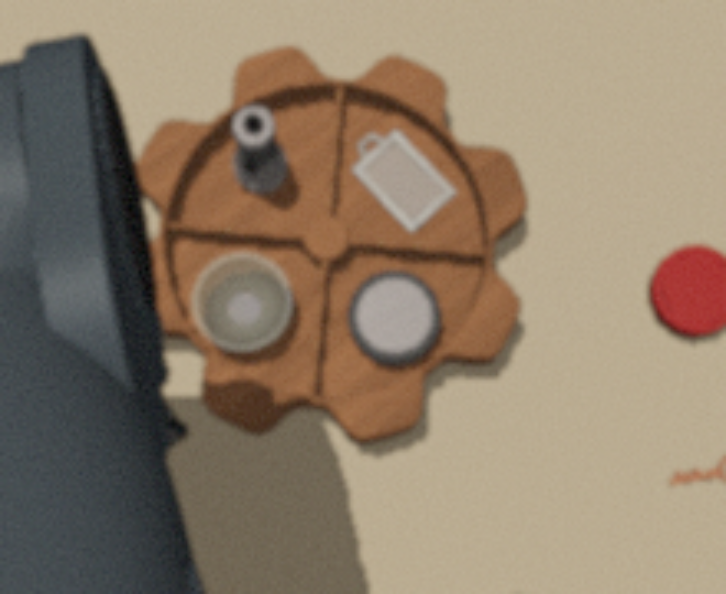

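In the wrist view the shut fingers (318,265) sit midway between the two lobes, whose inner edges are at about 290 and 350, so they face the scallop. Moving in radially by 36 mm.

```bash
python3 -m jog '[{"hand":0,"translation":[0,-1,0],"turn":0},{"hand":0,"translation":[0,-1,0],"turn":0},{"hand":0,"translation":[0,-1,0],"turn":0},{"hand":0,"translation":[0,-0.5,0],"turn":0},{"hand":0,"translation":[0,0,0],"turn":0}]'
python3 - <<'E'
from h import *
cv2.imwrite("pics/w2.png",camera("wrist")[:,:,::-1])
s=sense();print(s["position"],s["wrist_force"],np.hypot(*(s["position"][:2]-[586,-27])))
E
```

```text
clock: 3.08
position: [495.1, 77.0, 44.7]
eef_rot: [-0.248, 0.662, 0.248, 0.662]
wrist_force: [-0.9, -0.1, -0.5]
finger_gap: -0.003
[494.45291893  77.44404336  44.48473933] [-0.49793484 -0.05629556  0.03657324] 138.88637890697402
```

View pics/w2.png

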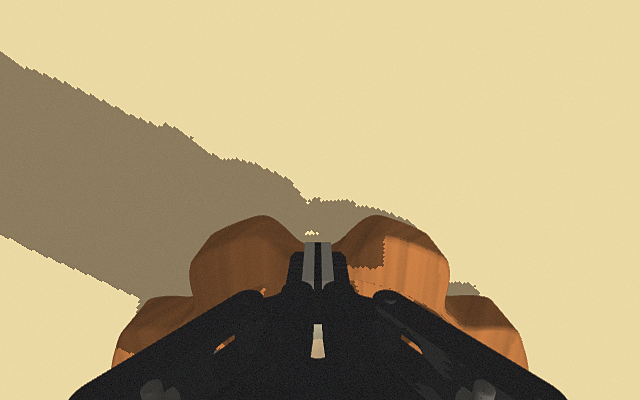

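```bash
python3 -m jog '[{"hand":0,"translation":[0,0,-0.3],"turn":-0.02},{"hand":0,"translation":[0,-0.01,-0.5],"turn":-0.036},{"hand":0,"translation":[0,-0.01,-0.5],"turn":-0.036},{"hand":0,"translation":[0,-0.01,-0.5],"turn":-0.036},{"hand":0,"translation":[0,-0.01,-0.5],"turn":-0.036},{"hand":0,"translation":[0,-0.01,-0.5],"turn":-0.036},{"hand":0,"translation":[0,-0.01,-0.5],"turn":-0.036},{"hand":0,"translation":[0,-0.01,-0.5],"turn":-0.036}]'
cat > st.py <<'E'
from h import *
s=sense();M=R.from_quat(s["eef_rot"]).as_matrix();d=s["position"][:2]-[586,-27]
print("r",np.hypot(*d),"phi",np.rad2deg(np.arctan2(d[1],d[0]))%360,"yaw",np.rad2deg(np.arctan2(M[1,1],M[0,1]))%360,"z",s["position"][2],"F tool",M.T@s["wrist_force"],"j",s["joints"].round(2))
E
python3 st.py
python3 - <<'E'
from h import *
cv2.imwrite("pics/w3.png",camera("wrist")[:,:,::-1])
E
```

```text
clock: 3.8
position: [468.4, 49.5, 44.4]
eef_rot: [-0.337, 0.622, 0.337, 0.622]
wrist_force: [-0.1, 0.2, -0.5]
finger_gap: 0.0
r 140.28086413416963 phi 146.9504779963515 yaw 146.91549012442724 z 44.40842719635667 F tool [0.46869203 0.23683334 0.1271332 ] j [ 0.11  0.26 -0.42  0.89  0.    0.68]
```

View pics/w3.png

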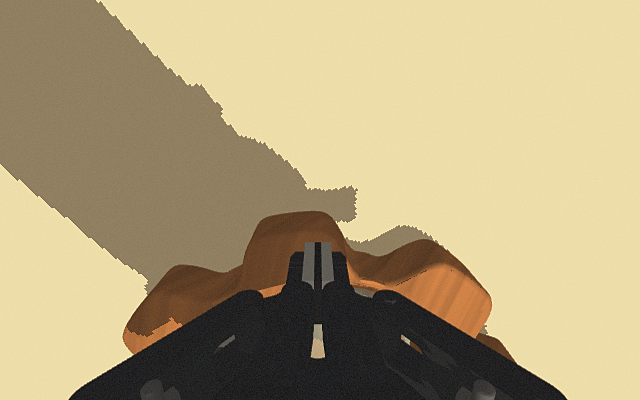

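Run:
```python
from h import *
s=sense();M=R.from_quat(s["eef_rot"]).as_matrix();c=calibration("wrist")
for a in (0,17):
  for y in (-11,11):
    for z in (-14.5,0,14.5): print(a,y,z,proj(c,[s["position"]+M@[a,y,z]])[0].round())
cv2.imwrite("pics/s3.png",cv2.resize(camera("side")[130:290,240:440,::-1],None,fx=3.5,fy=3.5,interpolation=cv2.INTER_CUBIC));cv2.imwrite("pics/t3.png",cv2.resize(camera("top")[100:280,220:440,::-1],None,fx=3.3,fy=3.3))
```

```text
0 -11 -14.5 [292. 257.]
0 -11 0 [316. 257.]
0 -11 14.5 [340. 257.]
0 11 -14.5 [291. 224.]
0 11 0 [316. 224.]
0 11 14.5 [341. 224.]
17 -11 -14.5 [294. 243.]
17 -11 0 [316. 243.]
17 -11 14.5 [338. 243.]
17 11 -14.5 [294. 213.]
17 11 0 [316. 213.]
17 11 14.5 [339. 213.]
```

View pics/s3.png

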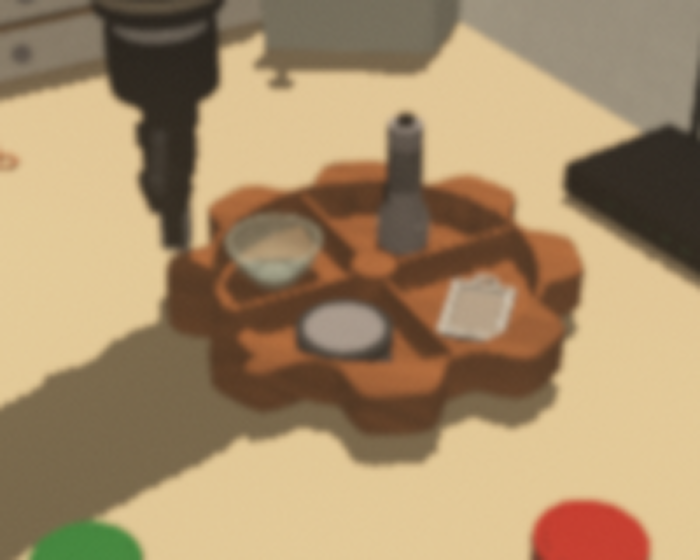

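View pics/t3.png

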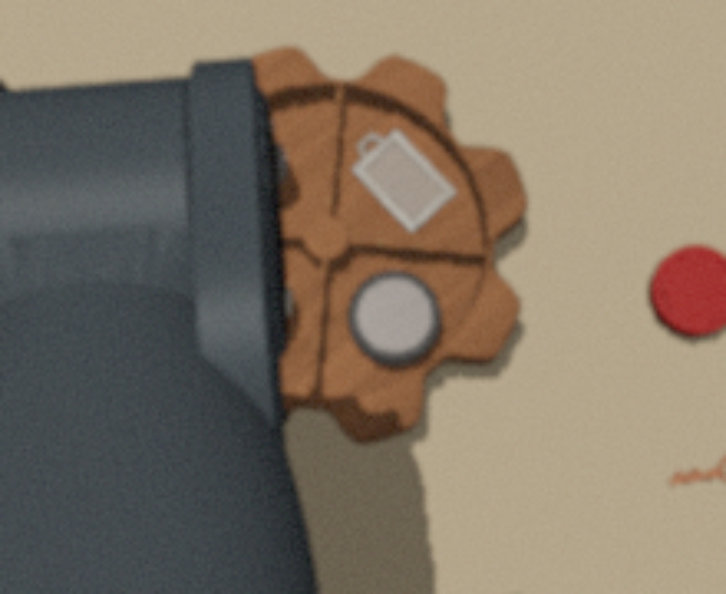

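Run:
```python
from h import *
s=sense();M=R.from_quat(s["eef_rot"]).as_matrix();c=calibration("side");print(s["position"],s["finger_gap"])
for a in (0,17): print(a,proj(c,[s["position"]+M@[a,0,0]]).round(1), (proj(c,[s["position"]+M@[a,0,0]])-[240,130])*3.5)
x,y,t=586,-27,41.1
for k in range(8):
    A=np.deg2rad(t+22.5+45*k)
    for z in (50,14): print(k,z,(t+22.5+45*k)%360,((proj(c,[[x+150*np.cos(A),y+150*np.sin(A),z]])-[240,130])*3.5).round(0))
```

```text
[468.68191565  49.54586248  44.47518576] -0.003694171109356699
0 [[290.9 205.4]] [[178.25490336 263.79441871]]
17 [[291.3 210.9]] [[179.72459212 283.03354054]]
0 50 63.6 [[352. 158.]]
0 14 63.6 [[352. 196.]]
1 50 108.6 [[222. 192.]]
1 14 108.6 [[224. 231.]]
2 50 153.6 [[162. 271.]]
2 14 153.6 [[166. 312.]]
3 50 198.6 [[226. 359.]]
3 14 198.6 [[229. 402.]]
4 50 243.6 [[396. 393.]]
4 14 243.6 [[395. 437.]]
5 50 288.6 [[549. 343.]]
5 14 288.6 [[545. 386.]]
6 50 333.6 [[578. 251.]]
6 14 333.6 [[574. 292.]]
7 50 18.600000000000023 [[492. 179.]]
7 14 18.600000000000023 [[490. 218.]]
```

The pictures disagree with the stated finger length. The tray has not turned, and in the side view the fingertip is at (175,247) in the crop, where a tip 17 mm ahead of the TCP would show at row 283. The wrist view agrees. So the shut tip stands about 15–18 mm *behind* the TCP, at z≈60, and it passed over the lobe without touching. I'll go back over the scallop at 131° and lower by what the pictures show.

```bash
python3 -m jog '[{"hand":0,"translation":[0,-0.03,0.55],"turn":0.04},{"hand":0,"translation":[0,-0.03,0.55],"turn":0.04},{"hand":0,"translation":[0,-0.03,0.55],"turn":0.04},{"hand":0,"translation":[0,-0.03,0.55],"turn":0.04},{"hand":0,"translation":[0,-0.03,0.55],"turn":0.04},{"hand":0,"translation":[0,-0.03,0.55],"turn":0.04},{"hand":0,"translation":[0,0,0.52],"turn":0.036},{"hand":0,"translation":[0,0,0],"turn":0}]'
python3 st.py
```

```text
clock: 4.62
position: [495.6, 78.3, 44.4]
eef_rot: [-0.246, 0.663, 0.247, 0.663]
wrist_force: [-0.2, -0.1, -1.3]
finger_gap: -0.003
r 138.83399057035183 phi 130.647532889409 yaw 130.80297896713085 z 44.36690434894814 F tool [ 1.30038105  0.07758367 -0.21641451] j [ 0.16  0.31 -0.34  0.91  0.    1.02]
```

```bash
python3 -m jog '[{"hand":0,"translation":[0.8,0,0],"turn":0},{"hand":0,"translation":[0.8,0,0],"turn":0},{"hand":0,"translation":[0.6,0,0],"turn":0},{"hand":0,"translation":[0,0,0],"turn":0}]'
python3 st.py
python3 - <<'E'
from h import *
cv2.imwrite("pics/w4.png",camera("wrist")[:,:,::-1])
cv2.imwrite("pics/s4.png",cv2.resize(camera("side")[130:290,240:440,::-1],None,fx=3.5,fy=3.5,interpolation=cv2.INTER_CUBIC))
E
```

```text
clock: 4.95
position: [493.7, 77.2, 20.7]
eef_rot: [-0.247, 0.663, 0.247, 0.662]
wrist_force: [-0.1, -0.7, 0.6]
finger_gap: 0.001
r 139.22407815273183 phi 131.53884249954368 yaw 130.92444250283376 z 20.674821472020668 F tool [-0.57858386 -0.46764192 -0.48819647] j [ 0.16  0.34 -0.38  0.86  0.    1.01]
```

View pics/w4.png

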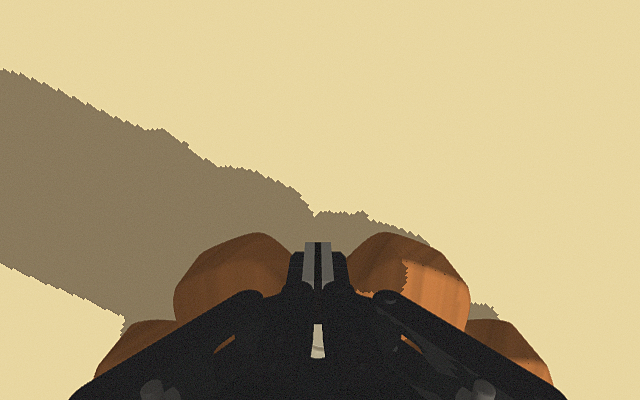

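View pics/s4.png

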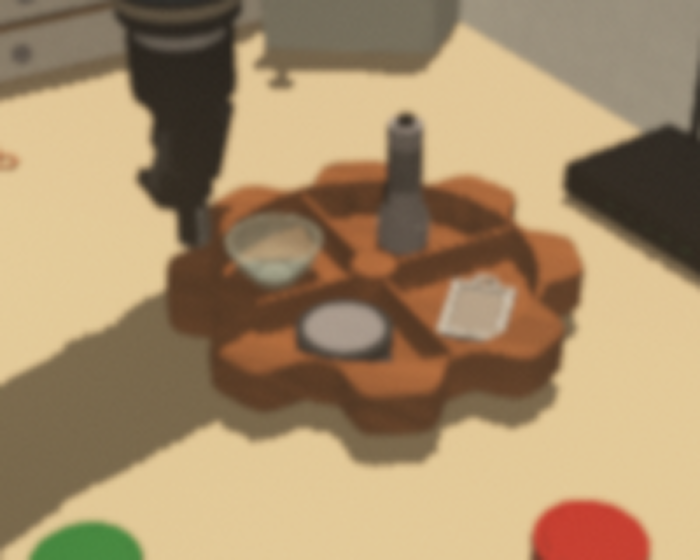

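```bash
python3 -m jog '[{"hand":0,"translation":[0.35,0,0],"turn":0},{"hand":0,"translation":[0.35,0,0],"turn":0},{"hand":0,"translation":[0,0,0],"turn":0}]'
python3 st.py
python3 -m jog '[{"hand":0,"translation":[0,-0.01,-0.5],"turn":-0.036},{"hand":0,"translation":[0,-0.02,-0.5],"turn":-0.036},{"hand":0,"translation":[0,-0.02,-0.5],"turn":-0.036},{"hand":0,"translation":[0,-0.02,-0.5],"turn":-0.036},{"hand":0,"translation":[0,-0.02,-0.5],"turn":-0.036}]'
python3 st.py
python3 - <<'E'
from h import *
cv2.imwrite("pics/w5.png",camera("wrist")[:,:,::-1])
cv2.imwrite("pics/s5.png",cv2.resize(camera("side")[130:290,240:440,::-1],None,fx=3.5,fy=3.5,interpolation=cv2.INTER_CUBIC))
E
```

```text
clock: 5.3
position: [494.7, 77.4, 14.9]
eef_rot: [-0.247, 0.663, 0.247, 0.662]
wrist_force: [-0.2, 0.3, -1.1]
finger_gap: 0.0
r 138.72113481416412 phi 131.157786185701 yaw 130.91024622834948 z 14.865910827187564 F tool [1.1339894  0.32751267 0.07571657] j [ 0.16  0.34 -0.39  0.84  0.    1.01]
clock: 5.72
position: [477.8, 59.1, 15.5]
eef_rot: [-0.306, 0.637, 0.306, 0.637]
wrist_force: [-0.1, 0.9, 0.2]
finger_gap: -0.001
r 138.2663574914248 phi 141.4655608391248 yaw 141.3361219749875 z 15.46561575457115 F tool [-0.19136286  0.66624009  0.66388904] j [ 0.12  0.31 -0.44  0.83  0.    0.8 ]
```

View pics/w5.png

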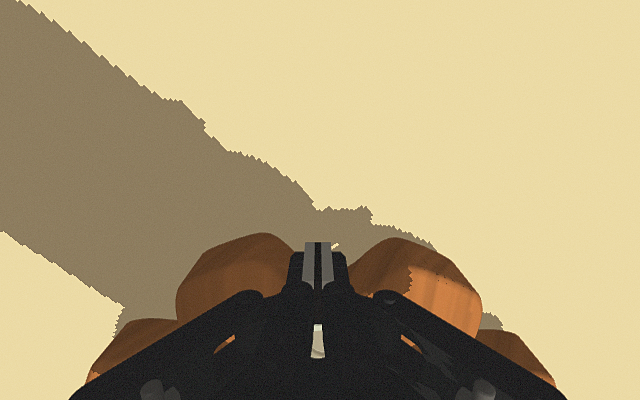

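View pics/s5.png

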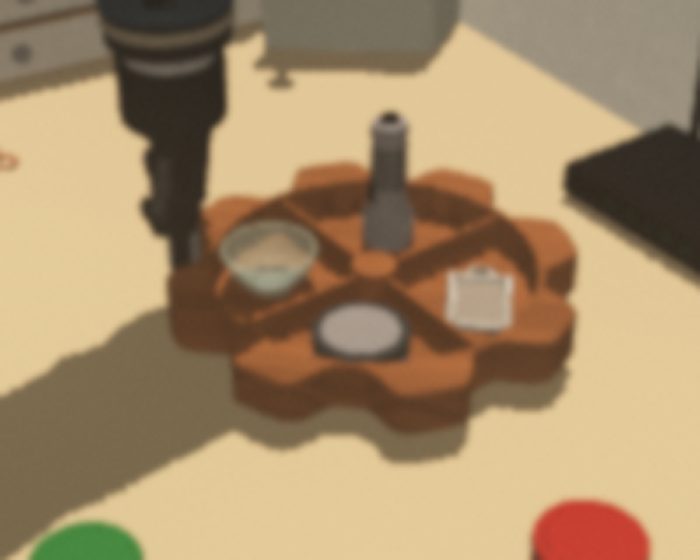

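The tray turns with the fingers seated in the scallop and everything is standing, so I'm continuing the sweep.

```bash
python3 -m jog '[{"hand":0,"translation":[0,-0.01,-0.6],"turn":-0.043},{"hand":0,"translation":[0,-0.02,-0.69],"turn":-0.05},{"hand":0,"translation":[0,-0.02,-0.69],"turn":-0.05},{"hand":0,"translation":[0,-0.02,-0.69],"turn":-0.05},{"hand":0,"translation":[0,-0.02,-0.69],"turn":-0.05},{"hand":0,"translation":[0,-0.02,-0.69],"turn":-0.05},{"hand":0,"translation":[0,-0.02,-0.69],"turn":-0.05},{"hand":0,"translation":[0,-0.02,-0.69],"turn":-0.05}]'
python3 st.py
```

```text
clock: 6.48
position: [453.4, 11.2, 15.5]
eef_rot: [-0.425, 0.565, 0.425, 0.566]
wrist_force: [0.5, 0.4, -0.9]
finger_gap: 0.002
r 138.02685965861153 phi 163.92490665278305 yaw 163.80351456702266 z 15.524560430939756 F tool [ 0.94825195 -0.37566699  0.52677487] j [ 0.02  0.26 -0.51  0.8   0.    0.31]
```

```bash
python3 -m jog '[{"hand":0,"translation":[0,-0.01,-0.69],"turn":-0.05},{"hand":0,"translation":[0,-0.01,-0.69],"turn":-0.05},{"hand":0,"translation":[0,-0.02,-0.69],"turn":-0.05},{"hand":0,"translation":[0,-0.01,-0.69],"turn":-0.05},{"hand":0,"translation":[0,-0.02,-0.69],"turn":-0.05},{"hand":0,"translation":[0,-0.01,-0.69],"turn":-0.05},{"hand":0,"translation":[0,-0.02,-0.69],"turn":-0.05},{"hand":0,"translation":[0,-0.01,-0.69],"turn":-0.05}]'
python3 st.py
python3 -m jog '[{"hand":0,"translation":[0,-0.01,-0.69],"turn":-0.05},{"hand":0,"translation":[0,-0.01,-0.69],"turn":-0.05},{"hand":0,"translation":[0,-0.02,-0.69],"turn":-0.05},{"hand":0,"translation":[0,-0.01,-0.69],"turn":-0.05},{"hand":0,"translation":[0,-0.02,-0.69],"turn":-0.05},{"hand":0,"translation":[0,-0.01,-0.69],"turn":-0.05},{"hand":0,"translation":[0,-0.02,-0.69],"turn":-0.05},{"hand":0,"translation":[0,-0.01,-0.69],"turn":-0.05}]'
python3 st.py
python3 - <<'E'
from h import *
cv2.imwrite("pics/w6.png",camera("wrist")[:,:,::-1])
cv2.imwrite("pics/t6.png",cv2.resize(camera("top")[100:280,220:440,::-1],None,fx=3.3,fy=3.3))
E
```

```text
clock: 7.15
position: [448.6, -43.5, 15.5]
eef_rot: [0.528, -0.47, -0.528, -0.47]
wrist_force: [-1.1, 1.0, -0.1]
finger_gap: -0.001
r 138.41149504256924 phi 186.83993774306896 yaw 186.71857907916763 z 15.48762774276484 F tool [0.08307461 0.94848365 1.09235179] j [-0.1   0.25 -0.51  0.8   0.   -0.21]
clock: 7.82
position: [465.4, -95.8, 15.5]
eef_rot: [0.611, -0.355, -0.611, -0.356]
wrist_force: [-0.3, -0.5, -0.2]
finger_gap: -0.003
r 138.78971032594183 phi 209.6945557535563 yaw 209.6334920722778 z 15.45106414901086 F tool [ 0.21146342  0.51236041 -0.325077  ] j [-0.2   0.3  -0.45  0.82  0.   -0.72]
```

View pics/w6.png

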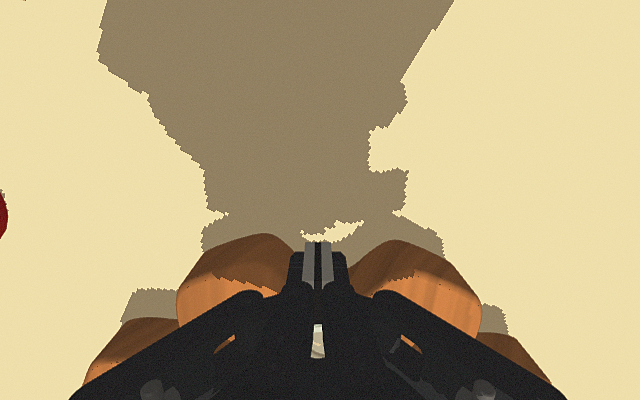

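View pics/t6.png

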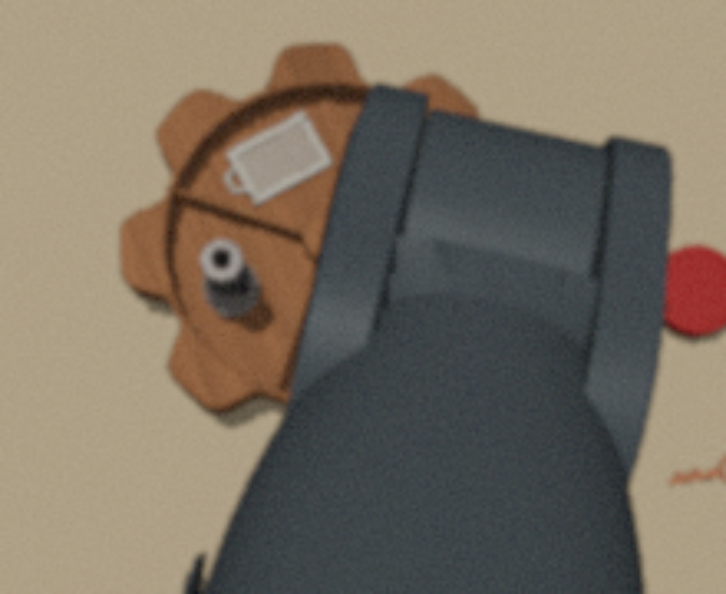

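```bash
python3 -m jog '[{"hand":0,"translation":[0,-0.02,-0.69],"turn":-0.05},{"hand":0,"translation":[0,-0.02,-0.69],"turn":-0.05},{"hand":0,"translation":[0,-0.02,-0.69],"turn":-0.05},{"hand":0,"translation":[0,-0.02,-0.69],"turn":-0.05},{"hand":0,"translation":[0,-0.02,-0.69],"turn":-0.05},{"hand":0,"translation":[0,-0.02,-0.69],"turn":-0.05},{"hand":0,"translation":[0,-0.02,-0.69],"turn":-0.05},{"hand":0,"translation":[0,-0.02,-0.69],"turn":-0.05}]'
python3 st.py
python3 -m jog '[{"hand":0,"translation":[0,-0.02,-0.69],"turn":-0.05},{"hand":0,"translation":[0,-0.02,-0.69],"turn":-0.05},{"hand":0,"translation":[0,-0.02,-0.69],"turn":-0.05},{"hand":0,"translation":[0,-0.02,-0.69],"turn":-0.05},{"hand":0,"translation":[0,-0.02,-0.69],"turn":-0.05},{"hand":0,"translation":[0,-0.02,-0.55],"turn":-0.04},{"hand":0,"translation":[0,-0.02,-0.4],"turn":-0.03},{"hand":0,"translation":[0,-0.01,-0.3],"turn":-0.02}]'
python3 st.py
python3 - <<'E'
from h import *
cv2.imwrite("pics/w7.png",camera("wrist")[:,:,::-1])
cv2.imwrite("pics/t7.png",cv2.resize(camera("top")[100:280,220:440,::-1],None,fx=3.3,fy=3.3))
E
```

```text
clock: 8.58
position: [501.3, -136.7, 15.4]
eef_rot: [-0.669, 0.228, 0.67, 0.227]
wrist_force: [-1.0, -1.4, 0.1]
finger_gap: -0.002
r 138.55431096365638 phi 232.3196062243025 yaw 232.46447888323854 z 15.352190855575952 F tool [-0.12165289  1.68578905 -0.073865  ] j [-0.27  0.38 -0.34  0.86 -0.   -1.18]
clock: 9.25
position: [543.1, -157.9, 15.3]
eef_rot: [-0.698, 0.111, 0.698, 0.111]
wrist_force: [-0.9, -2.0, -0.5]
finger_gap: 0.002
r 137.73084248297707 phi 251.87180281988788 yaw 251.9258590846373 z 15.29625720761698 F tool [0.51457804 2.19254805 0.22827055] j [-0.28  0.46 -0.21  0.91 -0.   -1.54]
```

View pics/w7.png

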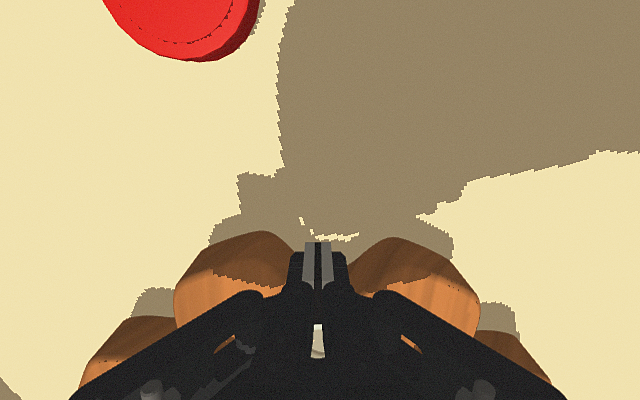

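View pics/t7.png

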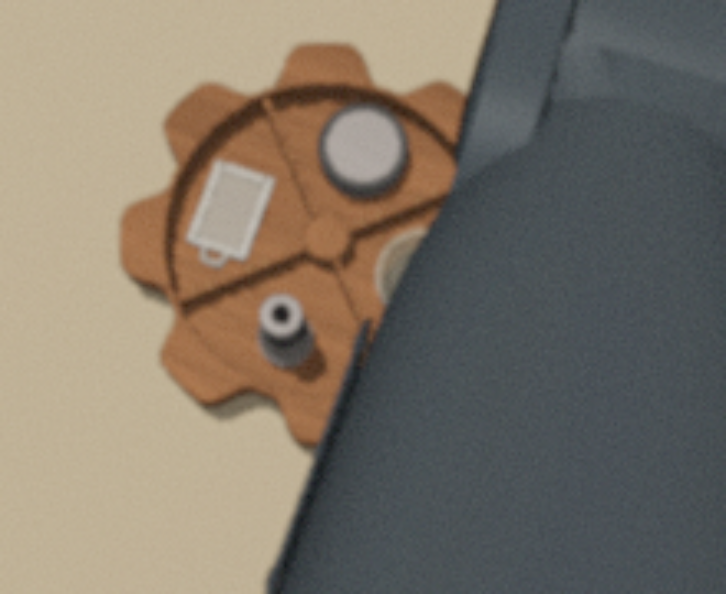

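Run:
```python
from h import *
c=calibration("top")
p=w(c,305.5,195.5,130); print(p, np.rad2deg(np.arctan2(p[1]+27,p[0]-586))%360, np.hypot(p[1]+27,p[0]-586))
p=w(c,298,145-5,130); print(p)
```

```text
[ 5.13049497e+02 -5.11176850e-01  1.30000000e+02] 160.04369658067117 77.61078288005717
[638.33072746  19.95080413 130.        ]
```

The torch is at about 160°, with about 20° to go. Last push, slowing down at the end.

```bash
python3 -m jog '[{"hand":0,"translation":[0,-0.01,-0.42],"turn":-0.03},{"hand":0,"translation":[0,-0.02,-0.69],"turn":-0.05},{"hand":0,"translation":[0,-0.02,-0.83],"turn":-0.06},{"hand":0,"translation":[0,-0.02,-0.83],"turn":-0.06},{"hand":0,"translation":[0,-0.02,-0.69],"turn":-0.05},{"hand":0,"translation":[0,-0.01,-0.62],"turn":-0.045},{"hand":0,"translation":[0,-0.01,-0.42],"turn":-0.03},{"hand":0,"translation":[0,0,-0.28],"turn":-0.02}]'
python3 -m jog '[{"hand":0,"translation":[0,0,0],"turn":0},{"hand":0,"translation":[0,0,0],"turn":0},{"hand":0,"translation":[0,0,0],"turn":0}]'
python3 st.py
python3 - <<'E'
from h import *
cv2.imwrite("pics/w8.png",camera("wrist")[:,:,::-1])
cv2.imwrite("pics/t8.png",cv2.resize(camera("top")[100:280,220:440,::-1],None,fx=3.3,fy=3.3))
E
```

```text
clock: 10.02
position: [590.2, -164.7, 15.3]
eef_rot: [-0.707, -0.011, 0.707, -0.011]
wrist_force: [-1.1, 0.1, 0.2]
finger_gap: -0.001
clock: 10.27
position: [589.7, -164.8, 15.4]
eef_rot: [-0.707, -0.01, 0.707, -0.01]
wrist_force: [-0.9, 0.5, -1.0]
finger_gap: 0.003
r 137.88401406472508 phi 271.5272908677614 yaw 271.66572960910077 z 15.406338016096983 F tool [ 1.02307395 -0.54870404  0.88943274] j [-0.27  0.55 -0.06  0.96  0.   -1.87]
```

View pics/w8.png

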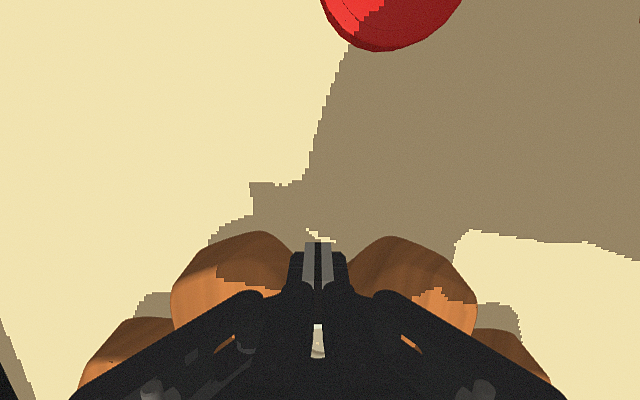

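View pics/t8.png

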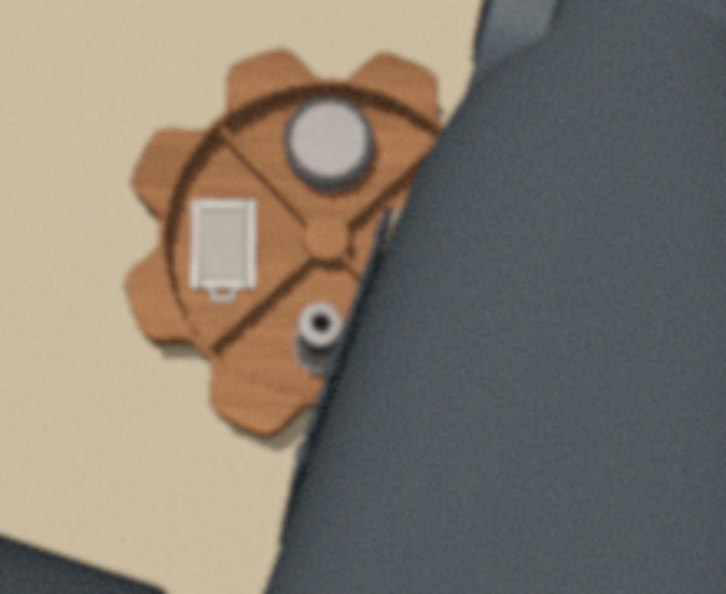

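Run:
```python
from h import *
c=calibration("top")
p=w(c,317,197.6,130); print(p, np.rad2deg(np.arctan2(p[1]+27,p[0]-586))%360)
```

```text
[508.99282195 -25.5838145  130.        ] 178.94643189921493
```

```bash
python3 -m jog '[{"hand":0,"translation":[0,0.4,0.1],"turn":0},{"hand":0,"translation":[0,0.7,0],"turn":0},{"hand":0,"translation":[0,0.8,0],"turn":0},{"hand":0,"translation":[0,1,0],"turn":0},{"hand":0,"translation":[0,1.3,0],"turn":0},{"hand":0,"translation":[0,1,0],"turn":0},{"hand":0,"translation":[0,0,0],"turn":0}]'
python3 st.py
python3 -m jog '[{"hand":0,"translation":[-2,0,0],"turn":0},{"hand":0,"translation":[-3,0,0],"turn":0},{"hand":0,"translation":[-3,0,0],"turn":0},{"hand":0,"translation":[-3,0.5,0],"turn":0},{"hand":0,"translation":[-3,2,0],"turn":0},{"hand":0,"translation":[-2,3,0],"turn":0},{"hand":0,"translation":[0,3,0],"turn":0},{"hand":0,"translation":[0,2,0],"turn":0}]'
python3 -m jog '[{"hand":0,"translation":[0,3,2.5],"turn":0},{"hand":0,"translation":[0,3,2.5],"turn":0},{"hand":0,"translation":[0,3,2.5],"turn":0},{"hand":0,"translation":[0,2,2],"turn":0},{"hand":0,"translation":[0,0,0],"turn":0},{"hand":0,"translation":[0,0,0],"turn":0}]'
python3 - <<'E'
from h import *
im=camera("top")[:,:,::-1].copy(); c=calibration("top"); cv2.imwrite("pics/t9.png",im)
cv2.imwrite("pics/s9.png",camera("side")[:,:,::-1])
print(fit(im,c)[:4],sense()["wrist_force"],np.abs(sense()["qd"]).max())
cv2.imwrite("pics/t9c.png",cv2.resize(im[100:250,240:400],None,fx=4,fy=4,interpolation=cv2.INTER_CUBIC))
E
```

```text
clock: 10.95
position: [590.5, -219.5, 15.3]
eef_rot: [0.707, 0.01, -0.707, 0.01]
wrist_force: [0.3, 0.2, 0.3]
finger_gap: 0.004
r 192.5939200586804 phi 271.3504718129918 yaw 271.6199277250479 z 15.333547834096759 F tool [-0.2847025  -0.18608126 -0.28417748] j [-0.36  0.58 -0.01  0.98 -0.   -1.95]
clock: 11.62
position: [594.2, -324.6, 177.0]
eef_rot: [0.708, 0.01, -0.706, 0.011]
wrist_force: [0.9, 0.3, -0.5]
finger_gap: 0.002
clock: 12.12
position: [501.0, -436.0, 175.4]
eef_rot: [-0.707, -0.01, 0.707, -0.01]
wrist_force: [-0.0, 0.1, 0.5]
finger_gap: -0.001
(np.float64(589.3375983040503), np.float64(-26.495479960039802), np.float64(44.45573047814996), np.float64(545.7820838139178)) [-0.36708041  0.47832617 -0.28602737] 0.019786313643221684
```

View pics/t9.png

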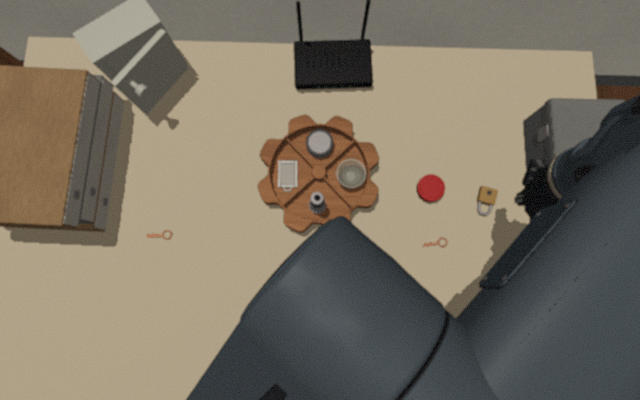

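View pics/t9c.png

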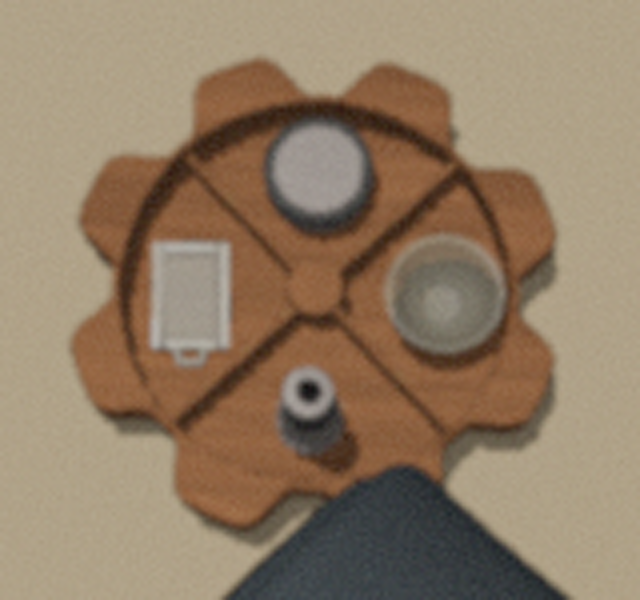

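View pics/s9.png

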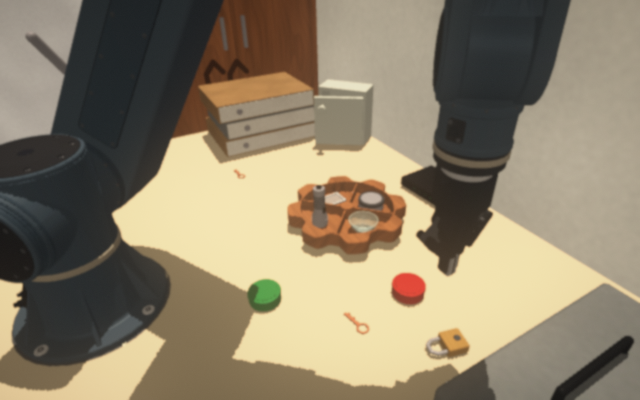

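Run:
```python
from plant import sense,sign_off
s=sense();print(s["clock"],s["wrist_force"]);print(sign_off())
```

```text
12.2167 [-0.36708041  0.47832617 -0.28602737]
the job is handed in; nothing more can be done
None
```

I pushed the organiser round anticlockwise by about 139° with the shut fingers in one rim scallop. I then drew the fingers out sideways, raised them clear and handed the job in at 12.2 s.

**Last checks:**
- **Torch position:** the torch top is at pixel (317,197.5) in the top view. That puts the torch at x ≈ 509, about 1.5 mm off the line straight to the front (limit 18 mm). It stands upright.
- **Tray:** the torch top was at the same pixel before and after I withdrew, about 2 s apart, so the tray was still. The tray fit agreed to within about 1°, although the arm hid part of the rim.
- **Other things:** the bowl, tag frame and tin lie in their bays. Both keys and the padlock are at the same pixels as at the start.
- **Robot:** the last force reading was under 1 N, which is just noise, and the fingers are well away from everything.

**What disagreed:** the stated finger length did not match the pictures. The shut fingertips stood about 15–18 mm behind the TCP, not 17 mm ahead of it. My first sweep therefore passed just above a lobe without touching it or turning the tray. I went back, lowered the tool about 30 mm and repeated the sweep.

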